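# Fasten the slicer lugs with push rivets

## Robot

A 6-joint arm with a two-finger parallel gripper is mounted at the origin on the work surface. World frame = base frame: x ahead of the robot, y to its left, z up, the work surface at z = 0. Lengths are in mm, angles in degrees, forces in N, time in s.
With the tool pointing down it reaches from about 275 to 850 mm from the base axis. Payload 19 kg.
Tool frame: the origin (TCP) lies midway between the tips of the shut fingers; the grasp point (between the pads) lies 19 mm behind it (r.hold_point_z is the distance from the TCP to the grasp point, in mm); z points along the fingers, y is the line along which they close (so a half turn about z gives the same grasp; the last joint's range is limited). The gripper opens to 85 mm and grips with 20 to 120 N. Pads are 22 mm wide; open, the fingers measure 114 mm over their backs; the gripper's body (76 mm by 85 mm) begins 54 mm behind the grasp point. The pads swing forward as they close: fully open they stand 13 mm farther back than shut.
Start: joints at [-79.985, 8.623, 82.357, -0, 89.026, -7.678], TCP at [174.725, -547.778, 231.267] pointing down, gripper open.
Joint ranges: [-160.23, 160.23], [-39.13, 120.54], [6.94, 153.29], [-79.49, 259.48], [9.18, 160.14], [-161.06, 161.06]. Speed limits (degrees/s): [108.29, 108.29, 127.2, 172.46, 172.46, 172.46].

## Interface

Orientations are given as a 3x3 rotation matrix whose columns are the frame's x, y, z axes.
In Python, from workcell import r gives the robot as it stands.
- The arm moves only by the shell command python3 -m pendant 'ROWS' [OPENING] [FORCE]. ROWS is JSON, a list of rows, each a list of 6 numbers: the shift along the tool's x, y, z normalised to -1 to 1, where 1 is 20 cm, then the turn, a rotation vector about the tool's x, y, z normalised to -1 to 1, where 1 is 180 degrees. A call has 1 to 10 rows; each row is the pose to reach, as a shift and turn from the pose commanded when the call began, along the tool's axes at that moment, turning the shorter way round; what a row does not reach only later rows make up. A row lasts 1/10 s, in which the tool goes at most 50 mm and 8.59 degrees, less where a joint would pass 70% of its speed; a pose out of reach is approached as far as the arm can. A call with a number of a shift or a turn outside -1 to 1 is refused whole. A call with a gripper value outside its range is refused whole. OPENING is the closure, from 0 (fully open) to 1 (shut), set as the call begins (- or left out, the last holds). The fingers move at their own pace and stop on an object; FORCE is the grip in N (left out, the last holds). Time passes only in rows, so rows that repeat a pose let the fingers close. It gives the time, the measured TCP pose, the force, the opening and the grip force at its end, in the units of the state.
- r.observe(): the state, without advancing time (a new reading comes with each control period).
- r.grab_frame(name): name is "side" or "top" or "wrist"; returns a dict with "pixels" (384x512x3 uint8, red, green, blue), "K" (3x3 intrinsics, pixels), "rvec" (rotation vector, rad) and "tvec" (3), from world to camera coordinates, as OpenCV has them. Camera axes: x right, y down, z forward; pixel columns grow to the right and rows downward; lengths in mm; the calibration is good to about 2 mm. A picture is of the moment at which its call begins. There is no depth.
- r.sign_off(): hands the job in; it is judged then, once.
The state is a dict: "t": time; "joints": joint angles; "joint_vel": joint speeds; "tau": joint torques, N m; "tcp_pos": TCP position; "orientation": TCP orientation; "wrist_force": force on the tool from outside, world axes, zero at the start; "ft_torque": the same for the moment, N m; "gripper_width": opening from 0.0 (shut) to 1.0 (fully open); "grasp_force": force on a finger pad.
Only numpy, scipy, OpenCV 4.12 (cv2) and the standard library are available. Lean on these libraries where they do the work, as an engineer would, in place of code of your own. Each camera call takes 0.05 s, during which the arm holds its last target. There are 200 camera calls.

## Task

The vegetable slicer's two white lugs have to be fastened with push rivets: one rivet already sits in its lug with the centre pin still standing up, the other waits in the small wooden stand. Put the spare rivet into the empty lug, pin up, until its collar lies on the lug, only then push its pin, and push the centre pins of both rivets fully flush with their collars. The lugs sit on rubber that gives by differing amounts: press gently, never over 20 N on a lug, and leave the vegetables, jar and spoon where they lie.

Things in the scene. Friction and masses are not known exactly. Their poses are not given: they have to be found in the camera images.
- slicer: white vegetable slicer, fixed but standing differently each time: foot plate 180 (x) x 320 (y) x 20 mm, origin under its centre. A motor block with feed hopper, 137 mm high in all, stands on its +y end (from y = +55 to +155 mm, x = -75 to +75 mm). The two lugs stand at x = -30 mm, y = -120 and y = -20 mm in this frame
- mount_1: one of two lug mounts of the same look on the slicer, at either place. Origin on the foot plate under the lug's axis, axes parallel to the slicer's. On rubber stands a white lug 20 (x) x 40 (y) x 16 mm, its top 36 mm above the origin (56 mm above the table). It sinks straight down under load and springs back: one lug is soft (1 mm per N, up to 18 mm), the other stiff (1 mm per 6 N); which is not seen
- mount_2: the other rubber-mounted lug, same build and look as mount_1, with the other softness
- hole_1 (a point): centre of the mouth of the upright through-hole in the lug of mount_1, on the lug's top face (it sinks with the lug); hole 11.5 mm in diameter, 16 mm deep, with a 2 mm chamfer
- hole_2 (a point): the same point on the lug of mount_2
- stand: small wooden rivet stand, fixed, 20 mm (x) x 60 mm (y) x 24 mm high, origin under its centre; a 12 mm hole in the middle of its top holds the spare rivet upright. Fingers that close along its x axis can reach down beside it
- rivet_1: black plastic push rivet already sitting in the lug at the slicer's y = -120 mm (mount_1 or mount_2); origin on its axis at the underside of the collar, z up towards the pin. Collar 26 mm in diameter and 7 mm high (z 0 to 7 mm); shank below it 10 mm in diameter, 14 mm long, tapered tip; centre pin with a head 12 mm in diameter and 6 mm thick on a thinner stem, standing up to 9 mm above the collar
- rivet_2: spare push rivet of the same make, 31 g, upright in the stand at the start with its collar on the stand's top
- pin_1 (a joint): travel of rivet_1's centre pin in m: about 0 to 0.0015 at the start (standing 7.5 to 9 mm above the collar), 0.009 when flush with the collar's top. It moves only under about 8 N and stays where it is left. A finger wider than the pin ends up on the collar when the pin is flush
- pin_2 (a joint): the same for rivet_2
- pin_1_top (a point): centre of the top of rivet_1's pin
- pin_2_top (a point): centre of the top of rivet_2's pin
- onion: half an onion, flat side down on the chopping board, 74 mm wide, 39 mm high; leave alone
- carrot_1: carrot slice 42 mm wide, 18 mm high, on the chopping board; leave alone
- carrot_3: another carrot slice of that size on the chopping board; leave alone
- carrot_2: carrot slice 42 mm wide, 18 mm high, on the table in front of the slicer; leave alone
- garlic: garlic bulb 46 mm wide, 40 mm high, on the table near the stand; leave alone
- pepper: piece of green pepper, about 60 x 50 x 16 mm, on the table beyond the stand; leave alone
- jar: glass jar with steel lid, 72 mm wide, 110 mm high; leave alone
- spoon: wooden spoon 190 mm long lying on the table; leave alone

How it is judged:
By the outcome, as a careful person would: the job done as asked, in the order asked, and still so for the second after the job is handed in, with the robot touching nothing.
It also fails if it takes over 58 s, if anything falls off the work surface, if the arm or the gripper's body presses on something with over 40 N, if the wrist force passes 120 N, or if a joint passes its speed limit or range.

## Working session

There is one attempt and no reset: what is moved stays moved. The work goes in short steps, Python scripts to look and compute and a shell command to move; the robot and the scene stay as the last step left them, time stands still between calls to the robot, and variables do not carry over. Pictures are saved under pics/ and viewed, at most 10 in all, crops included, and the job is handed in when it is done.

```bash
mkdir -p pics; ls; cat > h.py <<'E'
import numpy as np, cv2
from workcell import r
def grab(n,save=None):
    f=r.grab_frame(n); im=cv2.cvtColor(np.asarray(f["pixels"]),cv2.COLOR_RGB2BGR)
    if save: cv2.imwrite("pics/"+save,im)
    return f,im
def cam(f):
    R=cv2.Rodrigues(np.array(f["rvec"],float))[0]; t=np.array(f["tvec"],float).ravel(); return np.array(f["K"],float),R,t
def ray(f,uv):
    K,R,t=cam(f); d=R.T@np.linalg.solve(K,[uv[0],uv[1],1.]); return -R.T@t,d/np.linalg.norm(d)
def onz(f,uv,z):
    o,d=ray(f,uv); return o+d*(z-o[2])/d[2]
def tri(rays):
    A=0;b=0
    for o,d in rays:
        M=np.eye(3)-np.outer(d,d); A=A+M; b=b+M@o
    return np.linalg.solve(A,b)
def proj(f,p):
    K,R,t=cam(f); q=K@(R@np.array(p,float)+t); return q[:2]/q[2]
E
python3 - <<'E'
from h import *
ims=[]
for n in("top","side","wrist"):
    f,im=grab(n,n+"0.png"); ims.append(im)
    K,R,t=cam(f); print(n,K[0,0],-R.T@t,R[2])
print(r.observe())
E
```

```text
pics
top 363.3208938509647 [ 333.79449606   24.72443473 1149.11755189] [ 0.166189   -0.02740786 -0.98571295]
side 476.2281728396842 [-259.42663861  849.24777817  980.80629666] [ 0.52847452 -0.5735474  -0.6259058 ]
wrist 268.4849357775412 [ 243.34834658 -526.14556175  373.29350974] [-0.26711665 -0.0842587  -0.95997352]
{'t': 0.15, 'joints': array([-7.99847585e+01,  8.64288115e+00,  8.23831337e+01,  8.99994822e-04,
        8.90257946e+01, -7.67552407e+00]), 'joint_vel': array([ 0.06684356, -0.09904613, -0.16535837, -0.02297665, -0.02336112,
       -0.11287386]), 'tau': array([ 4.95797343e-03, -7.13380122e+01, -5.71042085e+01, -5.24559800e-05,
        7.16257331e-03,  9.95910273e-05]), 'tcp_pos': array([ 174.70437373, -547.62233871,  230.84145577]), 'orientation': array([[ 9.52710563e-01,  3.03879192e-01, -1.41791317e-04],
       [ 3.03879194e-01, -9.52710154e-01,  8.93198241e-04],
       [ 1.36338332e-04, -8.94046830e-04, -9.99999591e-01]]), 'wrist_force': array([ 0.64145405,  0.405017  , -0.10703764]), 'ft_torque': array([0.00967277, 0.0111957 , 0.03211683]), 'grasp_force': 0.0, 'gripper_width': 0.9986631741998871}
```

View pics/top0.png

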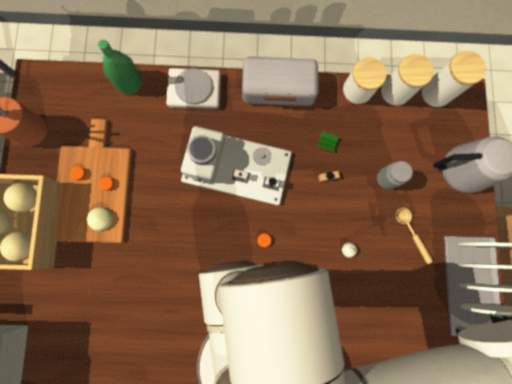

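View pics/side0.png

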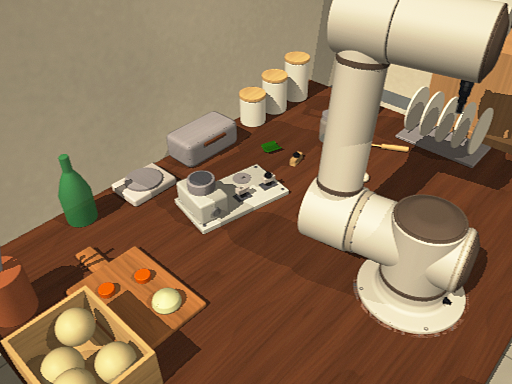

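The top view shows the slicer from (190,130) to (290,200), with rivet_1 at about (272,183) and the empty lug at about (241,175). The stand is at (330,177). The side view shows the same things with nothing in the way.

```bash
python3 - <<'E'
import cv2,numpy as np
a=cv2.imread("pics/top0.png")[120:220,175:355]; b=cv2.imread("pics/side0.png")[135:235,165:315]
a=cv2.resize(a,None,fx=4.4,fy=4.4*0.68*1/0.68,interpolation=cv2.INTER_CUBIC)
cv2.imwrite("pics/c_top.png",a)
b=cv2.resize(b,None,fx=5,fy=5,interpolation=cv2.INTER_CUBIC); cv2.imwrite("pics/c_side.png",b)
from h import *
f,_=grab("top")
for uv,z in(((272,183),70),((241,175),56),((330,177),31)): print(onz(f,uv,z))
E
```

```text
[538.98652064 -59.62930929  70.        ]
[563.5189253   35.06038516  56.        ]
[ 571.70197241 -246.06793663   31.        ]
```

View pics/c_top.png

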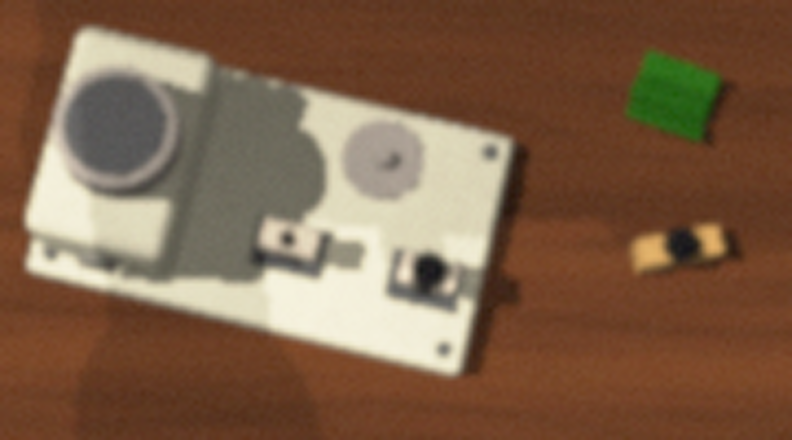

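The crop shows the empty hole at full-frame pixel (240.2,174.1), the rivet_1 pin at (272,182) and the spare pin at (330,175.5). The slicer's yaw is about -14.5° and the stand's about +14°. I'll go above the stand and measure with the wrist camera.

```bash
cat >> h.py <<'E'
from scipy.spatial.transform import Rotation as Ro
def row(p,ang):
    """row from the measured pose to TCP p, tool down, tool x at world angle ang (deg)"""
    s=r.observe(); R=np.array(s["orientation"]); a=np.radians(ang)
    T=np.array([[np.cos(a),np.sin(a),0],[np.sin(a),-np.cos(a),0],[0,0,-1]]).reshape(3,3)
    d=R.T@(np.array(p,float)-s["tcp_pos"])/200; w=Ro.from_matrix(R.T@T).as_rotvec()/np.pi
    print("row",d.round(4),w.round(4),"F",s["wrist_force"].round(1),"t",s["t"],"p",s["tcp_pos"].round(1))
E
python3 -m pendant '[[1,-0.355,0,0,0,-0.24],[1,-0.355,0,0,0,-0.24],[1,-0.355,0,0,0,-0.24],[1,-0.355,0,0,0,-0.24],[1,-0.355,0,0,0,-0.24],[1,-0.355,0,0,0,-0.24]]' 0.4
python3 -c "
from h import *; row([572,-246,170],104)"
```

```text
t: 0.8
tcp_pos: [345.2, -418.0, 231.3]
orientation: [[0.48, 0.877, 0.0], [0.877, -0.48, 0.0], [0.0, 0.0, -1.0]]
wrist_force: [-0.4, 0.2, 0.7]
gripper_width: 0.599
grasp_force: 0.0
row [1.2988 0.5817 0.3069] [ 0.000e+00 -1.000e-04 -2.373e-01] F [-0.4  0.2  0.7] t 0.8 p [ 345.2 -418.   231.3]
```

```bash
python3 -m pendant '[[1,0.46,0.24,0,0,-0.235],[1,0.46,0.24,0,0,-0.235],[1,0.46,0.24,0,0,-0.235],[1,0.46,0.24,0,0,-0.235],[1,0.46,0.24,0,0,-0.235],[1,0.46,0.24,0,0,-0.235],[1,0.46,0.24,0,0,-0.235]]'
python3 - <<'E'
from h import *
f,im=grab("wrist","w1.png"); row([572,-246,170],104)
print(proj(f,[572,-246,31]))
E
```

```text
t: 1.5
tcp_pos: [521.0, -289.9, 182.9]
orientation: [[-0.224, 0.975, -0.001], [0.975, 0.224, 0.0], [0.0, -0.001, -1.0]]
wrist_force: [-0.5, -0.7, 0.2]
gripper_width: 0.602
grasp_force: 0.0
row [0.1587 0.2999 0.0662] [-0.0001 -0.     -0.006 ] F [-0.4 -1.3 -0.6] t 1.55 p [ 520.6 -290.4  183.3]
[309.12215791 149.41304003]
```

View pics/w1.png

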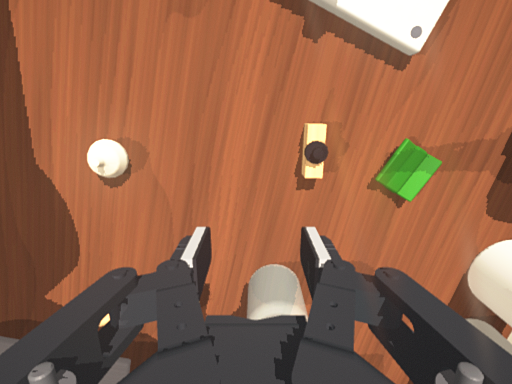

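Wrist view: stand block at (305-327,123-178), running almost vertically, with the spare rivet's dark disc at (316,152). The jar is behind the gripper at (275,290), and the slicer corner is at the top right.

```bash
cat >> h.py <<'E'
def meas(f,im,c,rad,name,zs=24):
    """stand mask rect, dark blob near pixel c"""
    hsv=cv2.cvtColor(im,cv2.COLOR_BGR2HSV); m=np.zeros(im.shape[:2],np.uint8); cv2.circle(m,tuple(int(v) for v in c),rad,255,-1)
    dark=((hsv[...,2]<75)&(hsv[...,1]<130)&(m>0)).astype(np.uint8)
    wood=((hsv[...,2]>140)&(hsv[...,0]>13)&(hsv[...,0]<32)&(hsv[...,1]>50)&(m>0)).astype(np.uint8)
    def big(x):
        n,l,s,ce=cv2.connectedComponentsWithStats(x); i=1+s[1:,4].argmax(); return s[i],ce[i],l==i
    out={}
    s,ce,_=big(dark); out['dark']=ce; print(name,"dark",s,ce.round(1))
    if wood.any():
        s,_,l=big(wood); pts=np.argwhere(l)[:,::-1].astype(np.float32)
        P=np.array([onz(f,p,zs)[:2] for p in pts],np.float32); (cc,wh,an)=cv2.minAreaRect(P); print("wood",s,np.round(cc,1),np.round(wh,1),round(an,1))
    out['ray']=ray(f,ce); np.savez("m_"+name,o=out['ray'][0],d=out['ray'][1])
    return out
E
python3 - <<'E'
from h import *
f,im=grab("wrist"); meas(f,im,(316,152),45,"a")
E
python3 -m pendant '[[0.16,0.3,0.07,0,0,-0.006],[0.16,0.3,0.07,0,0,-0.006],[0.16,0.3,0.07,0,0,-0.006],[0.16,0.3,0.07,0,0,-0.006]]'
python3 - <<'E'
from h import *
f,im=grab("wrist","w2.png"); p=proj(f,[572,-246,31]); print(p)
m=meas(f,im,p,70,"b"); a=np.load("m_a.npz"); print(tri([(a['o'],a['d']),m['ray']])); print(onz(f,m['dark'],33)); row([572,-246,170],104)
E
```

```text
a dark [309 152  11  11  53] [313.5 158.3]
wood [302 123  25  55 799] [ 578.4 -247.5] [24.8 60.7] 12.5
t: 2.0
tcp_pos: [572.0, -245.2, 169.4]
orientation: [[-0.245, 0.969, -0.0], [0.969, 0.245, -0.0], [-0.0, -0.0, -1.0]]
wrist_force: [0.6, 0.3, -0.1]
gripper_width: 0.599
grasp_force: 0.0
[254.36254045 180.80854035]
b dark [250 173  24  22 399] [261.6 183.3]
wood [253 152  20  24 402] [ 575.8 -226.8] [20.5 25.2] 12.3
[ 584.6337121  -256.10597946    2.42742888]
[ 580.1390092  -246.23518739   33.        ]
row [-0.0029  0.0002 -0.0021] [-0.      0.0001  0.001 ] F [ 0.8 -0.5  0.6] t 2.05 p [ 571.8 -245.5  169.6]
```

View pics/w2.png

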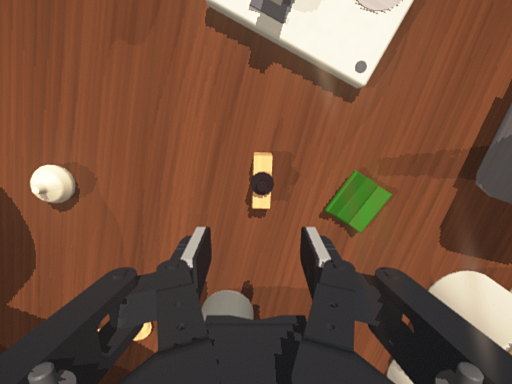

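```bash
sed -i 's/(hsv\[...,2\]<75)&(hsv\[...,1\]<130)/(im.max(2)<60)/' h.py
python3 - <<'E'
from h import *
f,im=grab("wrist"); m=meas(f,im,(262,183),40,"b")
E
python3 -m pendant '[[0,0.035,0.35,0,0,0.009],[0,0.035,0.35,0,0,0.009],[0,0.035,0.35,0,0,0.009],[0,0.035,0.35,0,0,0.009]]'
python3 - <<'E'
from h import *
f,im=grab("wrist","w3.png"); p=proj(f,[579,-247,33]); print(p)
m=meas(f,im,p,50,"c"); a=np.load("m_b.npz"); t=tri([(a['o'],a['d']),m['ray']]);print(t); print(onz(f,m['dark'],33)); row([t[0],t[1],100],102.4)
E
```

```text
b dark [251 173  22  21 251] [262.3 183.9]
wood [253 152  20  24 405] [ 576.1 -227.2] [20.6 25.3] 14.1
t: 2.5
tcp_pos: [579.1, -243.6, 100.4]
orientation: [[-0.218, 0.976, 0.001], [0.976, 0.218, -0.0], [-0.0, 0.0, -1.0]]
wrist_force: [0.3, -0.6, 0.9]
gripper_width: 0.601
grasp_force: 0.0
[253.2313771  205.01315318]
c dark [249 216   2   1   2] [249.5 216. ]
wood [243 163  25  32 699] [ 576.1 -226.9] [20.5 26.8] 12.0
[ 573.73940353 -228.64305172  105.34041379]
[ 578.07012763 -257.21410703   33.        ]
row [ 0.0795 -0.0119  0.0057] [0.0005 0.0004 0.0012] F [ 0.2 -0.1 -0.3] t 2.55 p [ 579.5 -243.6  101.2]
```

View pics/w3.png

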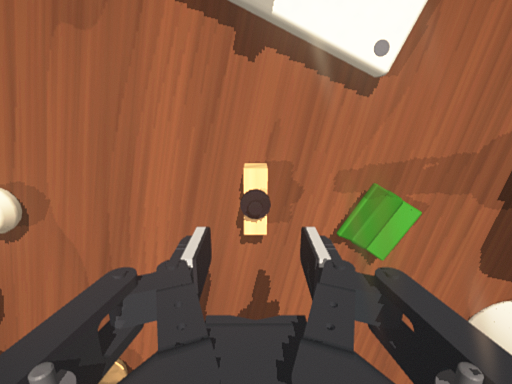

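The collar shows at (256,204), with the stand at (244-268,163-235). The threshold has to adapt to exposure, so I'll use the red channel.

```bash
python3 - <<'E'
from h import *
from scipy.spatial.transform import Rotation
for n,c in(("w1",(316,152)),("w2",(262,183)),("w3",(256,204))):
    im=cv2.imread(f"pics/{n}.png"); print(n,im[c[1],c[0]-24:c[0]+25:2,2], im[c[1]-2,c[0]-1])
E
sed -i 's/im.max(2)<60/im[...,2]<TH/; s/zs=24):/zs=24,TH=64):/' h.py
python3 - <<'E'
from h import *
f,im=grab("wrist");
for T in(55,65,75): m=meas(f,im,(256,204),22,"c",TH=T)
b,_=grab("wrist")
E
```

```text
w1 [181 184 189 125 116 147 130  84  86  87  75  87  85  85  85  85  78  79
 129 165 161 162 169 177 180] [66 70 87]
w2 [138 131 135 139 141 149  76  60  61  62  60  59  62  62  58  56  57  55
 114 122 120 119 116 111 110] [44 48 61]
w3 [159 162 167 174  94  73  75  78  72  74  78  77  78  77  73  71  73  74
  72  92 148 143 144 142 137] [56 62 80]Traceback (most recent call last):
  File "<stdin>", line 3, in <module>
  File "h.py", line 35, in meas
    s,ce,_=big(dark); out['dark']=ce; print(name,"dark",s,ce.round(1))
           ~~~^^^^^^
  File "h.py", line 33, in big
    n,l,s,ce=cv2.connectedComponentsWithStats(x); i=1+s[1:,4].argmax(); return s[i],ce[i],l==i
                                                      ~~~~~~~~~~~~~~^^
ValueError: attempt to get argmax of an empty sequence
```

```bash
python3 - <<'E'
from h import *
f,im=grab("wrist"); s=r.observe()
K,R,t=cam(f); Rt=s["orientation"]; C=-R.T@t
Rtc=Rt.T@R.T; ptc=Rt.T@(C-s["tcp_pos"]); print("cam in tool",ptc.round(1)); np.savez("hand",R=Rtc,p=ptc)
def fr(p,x):  # frame from a pose
    T=np.array([[x[0],x[1],0],[x[1],-x[0],0],[0,0,-1]],float); Rw=(T@Rtc); Cw=p+T@ptc
    return {"K":K,"rvec":cv2.Rodrigues(Rw.T)[0],"tvec":-Rw.T@Cw}
f1=fr(np.array([520.8,-290.2,183.1]),(-.224,.975)); f2=fr(np.array([571.9,-245.3,169.5]),(-.245,.969))
rs=[]
for ff,i,c,T in((f1,cv2.imread("pics/w1.png"),(316,152),105),(f2,cv2.imread("pics/w2.png"),(262,183),76),(f,im,(256,204),92)):
    m=meas(ff,i,c,20,"x",TH=T); rs.append(m['ray']); print(onz(ff,m['dark'],33))
print(tri(rs),tri(rs[1:]))
E
```

```text
cam in tool [  71.     0.6 -142.6]
x dark [305 142  23  22 391] [315.8 152. ]
wood [302 132  24  41 426] [ 579.1 -249.3] [24.7 45. ] 12.5
[ 579.65781808 -247.46699636   33.        ]
x dark [250 173  24  22 403] [261.5 183.3]
wood [253 163  19  13 173] [ 577.  -232.7] [20.3 12.8] 10.8
[ 579.6735291  -246.42412175   33.        ]
x dark [240 189  30  29 672] [254.  203.2]
wood [243 214  23  11 140] [ 584.1 -263.4] [19.5  9.1] 15.4
[ 580.02423068 -245.72370913   33.        ]
[ 580.43565494 -247.62670179   28.26102981] [ 580.53004269 -248.54263206   24.66360373]
```

```bash
python3 -c "
from h import *; row([580,-247,11],102.4)"
```

```text
row [-0.0167 -0.0034  0.4514] [0.0006 0.0006 0.0013] F [ 0.2 -0.1  0.4] t 2.65 p [ 579.7 -243.5  101.3]
```

```bash
python3 -m pendant '[[-0.017,-0.003,0.15,0,0,0],[-0.017,-0.003,0.25,0,0,0],[-0.017,-0.003,0.33,0,0,0],[-0.017,-0.003,0.39,0,0,0],[-0.017,-0.003,0.43,0,0,0],[-0.017,-0.003,0.45,0,0,0],[-0.017,-0.003,0.45,0,0,0],[-0.017,-0.003,0.45,0,0,0]]'
python3 -m pendant '[[0,0,0,0,0,0],[0,0,0,0,0,0],[0,0,0,0,0,0],[0,0,0,0,0,0],[0,0,0,0,0,0],[0,0,0,0,0,0],[0,0,0,0,0,0],[0,0,0,0,0,0]]' 1 30
```

```text
t: 3.45
tcp_pos: [579.7, -246.4, 9.9]
orientation: [[-0.219, 0.976, 0.001], [0.976, 0.219, -0.0], [-0.0, 0.001, -1.0]]
wrist_force: [0.2, 0.4, 0.0]
gripper_width: 0.603
grasp_force: 0.0
t: 4.25
tcp_pos: [579.7, -246.4, 10.0]
orientation: [[-0.219, 0.976, 0.001], [0.976, 0.219, -0.0], [-0.001, 0.001, -1.0]]
wrist_force: [-1.5, 0.2, 6.0]
gripper_width: 0.283
grasp_force: 29.2
```

```bash
python3 -m pendant '[[0,0,-0.05,0,0,0],[0,0,-0.15,0,0,0],[0,0,-0.3,0,0,0],[0,0,-0.45,0,0,0],[0,0,-0.6,0,0,0],[0,0,-0.65,0,0,0],[0,0,-0.65,0,0,0]]'
python3 - <<'E'
from h import *
s=r.observe(); print(s["gripper_width"],s["wrist_force"])
f,im=grab("wrist","w4.png"); t,ti=grab("top","t4.png")
# empty hole & pin seen from top (coarse): 
print(onz(t,(240.2,174.1),56),onz(t,(272,182.3),70))
row([563,35,150],75.5)
E
```

```text
t: 4.95
tcp_pos: [579.9, -246.5, 141.1]
orientation: [[-0.219, 0.976, 0.002], [0.976, 0.219, -0.001], [-0.002, 0.002, -1.0]]
wrist_force: [-0.5, 0.3, -0.0]
gripper_width: 0.283
grasp_force: 29.5
0.28280268349625587 [-0.53439621  0.29042653 -0.03827874]
[566.25757247  37.60583382  56.        ] [541.14317102 -59.58983504  70.        ]
row [ 1.3887  0.2294 -0.0573] [-0.0003 -0.0002  0.1508] F [-0.6 -0.8 -0.9] t 5.05 p [ 579.1 -246.   138.3]
```

View pics/w4.png

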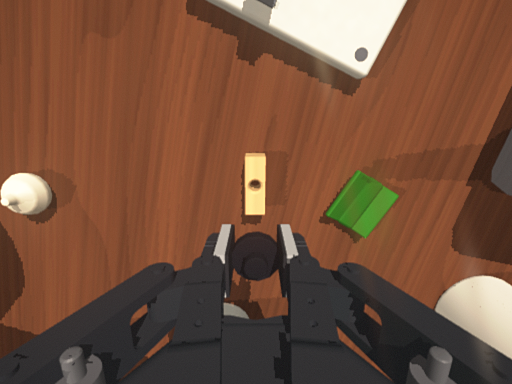

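The rivet is held upright between the pads at (256,258), and the stand hole at (255,184) is empty. Next is the view over the lugs.

```bash
python3 -m pendant '[[0.73,-0.093,-0.16,0,0,0.151],[0.73,-0.093,-0.16,0,0,0.151],[0.73,-0.093,-0.16,0,0,0.151],[0.73,-0.093,-0.16,0,0,0.151],[0.73,-0.093,-0.16,0,0,0.151],[0.73,-0.093,-0.16,0,0,0.151],[0.73,-0.093,-0.16,0,0,0.151]]'
python3 - <<'E'
from h import *
f,im=grab("wrist","w5.png"); print(proj(f,[565,36,56]),proj(f,[540,-60,70])); row([529,-108,170],75.5)
np.savez("f5",**{k:f[k] for k in("K","rvec","tvec")})
cv2.imwrite("pics/w5c.png",cv2.resize(im[0:260,100:400],None,fx=2.3,fy=2.3,interpolation=cv2.INTER_CUBIC))
E
```

```text
t: 5.75
tcp_pos: [529.2, -108.6, 170.3]
orientation: [[0.251, 0.968, -0.001], [0.968, -0.251, 0.001], [0.0, -0.002, -1.0]]
wrist_force: [-0.6, 0.5, -0.5]
gripper_width: 0.288
grasp_force: 29.6
[252.90358933  15.14142909] [252.69563503 136.91713466]
row [ 0.0024 -0.0018  0.002 ] [-0.0005 -0.0001 -0.0002] F [0.5 0.2 0.1] t 5.8 p [ 529.2 -108.6  170.4]
```

View pics/w5c.png

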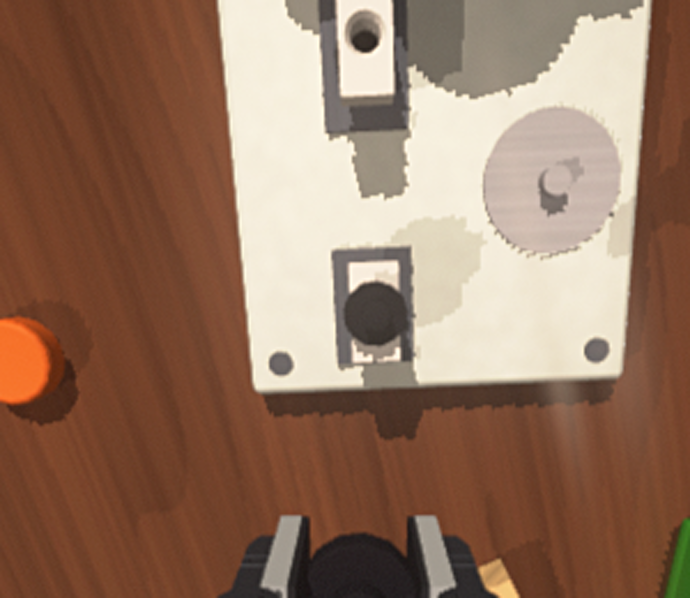

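In crop pixels: empty hole at (366,31), i.e. full frame (259,13.5); rivet_1 at (376,313), i.e. (263.5,136). The foot-plate screws are at (281,363) and (597,350). I'll move forward for a second view.

```bash
python3 -m pendant '[[0.4,0.03,0,0,0,0],[0.4,0.03,0,0,0,0],[0.4,0.03,0,0,0,0],[0.4,0.03,0,0,0,0]]'
python3 - <<'E'
from h import *
f,im=grab("wrist","w6.png"); f5=dict(np.load("f5.npz")); i5=cv2.imread("pics/w5.png")
full=lambda c:(100+(c[0]+.5)/2.3-.5,(c[1]+.5)/2.3-.5)
a=onz(f5,full((281,363)),20);b=onz(f5,full((597,350)),20); d=b-a; print("screws",a,b,np.degrees(np.arctan2(d[1],d[0])))
a=onz(f5,full((255,390)),20);b=onz(f5,full((620,375)),20); d=b-a; print("edge",a,b,np.degrees(np.arctan2(d[1],d[0])))
def blob(im,c,rad,k=1.5):
    g=im[...,2].astype(int); c0=tuple(int(round(v)) for v in c); base=np.percentile(g[c0[1]-2:c0[1]+3,c0[0]-2:c0[0]+3],40)
    m=np.zeros(g.shape,np.uint8); cv2.circle(m,c0,rad,1,-1); x=((g<base*k)&(m>0)).astype(np.uint8)
    n,l,s,ce=cv2.connectedComponentsWithStats(x); i=1+s[1:,4].argmax(); print("blob",base,s[i],ce[i].round(1)); return ce[i]
p5=full((376,313)); h5=full((366,31))
P5=blob(i5,p5,22); 
pred=onz(f5,P5,64); p6=proj(f,pred); ph=proj(f,onz(f5,h5,56)); print("pred",p6,ph)
P6=blob(im,p6,28); tr=tri([ray(f5,P5),ray(f,P6)]); print("rivet1",tr,onz(f5,P5,64),onz(f,P6,64))
# view crop around predicted hole
c=ph.round().astype(int); x0,y0=max(c[0]-60,0),max(c[1]-50,0); print("crop origin",x0,y0)
cv2.imwrite("pics/w6c.png",cv2.resize(im[y0:y0+150,x0:x0+120],None,fx=4,fy=4,interpolation=cv2.INTER_CUBIC))
np.savez("f6",**{k:f[k] for k in("K","rvec","tvec")}); row([0,0,0],75)
E
```

```text
t: 6.2
tcp_pos: [555.2, -32.1, 170.7]
orientation: [[0.25, 0.968, -0.001], [0.968, -0.25, 0.0], [-0.0, -0.001, -1.0]]
wrist_force: [-0.6, 0.5, -1.7]
gripper_width: 0.286
grasp_force: 29.6
screws [499.99481918 -77.35969021  20.        ] [ 646.89555816 -108.70854367   20.        ] -12.0463164846793
edge [484.10874191 -86.83470863  20.        ] [ 655.84543231 -123.39353495   20.        ] -12.01757610777744
blob 70.0 [249 118  30  37 691] [264.4 136.3]
pred [257.37953351 218.24708105] [251.84432399 113.34672176]
blob 64.0 [244 201  28  28 553] [257.6 216.2]
rivet1 [550.35559741 -63.28336918  57.06786347] [550.28189541 -62.63919642  64.        ] [550.9999476  -60.57412288  64.        ]
crop origin 192 63
row [-0.5378 -2.7267  0.8567] [-0.0003  0.0001  0.0027] F [-0.4 -0.3 -0.5] t 6.25 p [555.1 -32.6 170.8]
```

View pics/w6c.png

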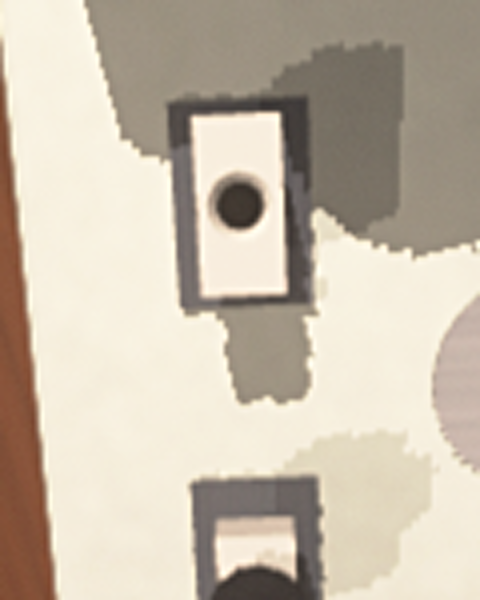

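The crop has the empty hole centred at (240,203), i.e. full frame (251.6,113.4). That matches the 56 mm plane prediction of (251.8,113.3), so the lug height is confirmed.

```bash
python3 - <<'E'
from h import *
f5=dict(np.load("f5.npz"));f6=dict(np.load("f6.npz")); a=np.load("hand.npz")
h=(251.6,113.4); H=onz(f6,h,56); print("hole",H,onz(f5,(258.9,13.2),56),"tri",tri([ray(f6,h),ray(f5,(258.9,13.2))]))
for yaw in(-12,-13): y=np.radians(yaw); print("rivet1 pred",H-100*np.array([-np.sin(y),np.cos(y),0]))
# held rivet, blob in wrist
f,im=grab("wrist"); s=r.observe(); zt=s["tcp_pos"][2]
g=im[...,2].astype(int); sub=g[225:290,230:282]; print(np.array2string(sub[::4,::3],max_line_width=200))
for z in(14,21,30): 
    p=onz(f,(256,257),zt+z); print(z,(s["orientation"].T@(p-s["tcp_pos"])).round(1), s["tcp_pos"].round(1))
E
```

```text
hole [569.94025176  36.14880147  56.        ] [570.21168818  36.12463117  56.        ] tri [570.06864031  36.10667986  56.2076442 ]
rivet1 pred [549.14908267 -61.6659586   56.        ]
rivet1 pred [547.44514632 -61.28820501  56.        ]
[[154  80 243 241 139 115  92  60  56  59  54  54 140 130 174 245  62 167]
 [ 85  50 245 240 240 241 250 166 141 135 158 150 255 144 142 248  43 116]
 [ 58  49 237 228 224 186  78  65  53  48  58 113 131 109 108 126  45  70]
 [ 52  47  77  65  51  50  53  55  56  53  53  48  44  46  71  78  48  51]
 [ 54  45  54  48  51  50  50  51  52  52  52  53  51  51  44  60  46  54]
 [ 44  42  51  49  48  48  49  48  47  49  48  48  50  48  51  40  42  46]
 [ 41  38  42  49  48  48  47  47  47  49  47  47  47  46  47  46  42  40]
 [ 38  41  45  43  45  45  44  42  43  41  44  47  43  44  44  42  44  38]
 [ 38  37  44  45  44  42  39  41  45  43  38  34  40  45  43  43  42  36]
 [ 32  33  37  44  42  40  44  45  41  45  40  43  32  40  42  45  45  31]
 [ 33  34  33  42  40  40  40  41  39  40  40  40  37  44  42  44  41  36]
 [ 31  69  25  41  38  40  39  37  41  40  40  37  41  32  45  39  57  37]
 [ 30 116 124  29  43  35  41  36  42  41  38  42  32  39  46 123 103  32]
 [ 23 124 126 131 101  43  39  40  41  39  36  26  33  84 116 118 111  31]
 [ 26 129 114 133 120 116 118 120 111  95 108 104 112 114  64  62 123  30]
 [ 49 131 117 130 126 110 117 115 115 112 108 104 104  68  67  61  83  33]
 [ 71 125 123 122 130 118 115 115 117 115 104 107 111  65  65  65  65  38]]
14 [ -3.3   1.2 -14. ] [555.  -32.9 171. ]
21 [  0.8   1.1 -21. ] [555.  -32.9 171. ]
30 [  6.    1.1 -30. ] [555.  -32.9 171. ]
```

```bash
python3 -c "
from h import *; row([569.2,36.6,72],78)"
```

```text
row [ 0.3542 -0.0185  0.4948] [-0.0002  0.0001 -0.0142] F [0.4 1.2 0.2] t 6.3 p [555.  -32.9 171. ]
```

```bash
python3 -m pendant '[[0.354,-0.0185,0.1,0,0,-0.014],[0.354,-0.0185,0.2,0,0,-0.014],[0.354,-0.0185,0.32,0,0,-0.014],[0.354,-0.0185,0.42,0,0,-0.014],[0.354,-0.0185,0.47,0,0,-0.014],[0.354,-0.0185,0.495,0,0,-0.014],[0.354,-0.0185,0.495,0,0,-0.014],[0.354,-0.0185,0.495,0,0,-0.014]]'
python3 -c "
from h import *; row([569.2,36.6,60],78)"
```

```text
t: 7.1
tcp_pos: [569.8, 37.2, 73.3]
orientation: [[0.209, 0.978, 0.001], [0.978, -0.209, -0.0], [0.0, 0.001, -1.0]]
wrist_force: [0.2, -0.8, 0.1]
gripper_width: 0.283
grasp_force: 29.6
row [-0.0034 -0.0025  0.0663] [ 0.0004 -0.0001 -0.0002] F [ 0.2 -0.8  0.1] t 7.1 p [569.8  37.2  73.3]
```

```bash
python3 -m pendant '[[-0.002,-0.002,0.03,0,0,0],[-0.002,-0.002,0.06,0,0,0],[-0.002,-0.002,0.08,0,0,0],[-0.002,-0.002,0.09,0,0,0],[-0.002,-0.002,0.1,0,0,0],[-0.002,-0.002,0.105,0,0,0],[-0.002,-0.002,0.105,0,0,0]]'
python3 -m pendant '[[0,0,0.01,0,0,0],[0,0,0.015,0,0,0],[0,0,0.015,0,0,0]]'
```

```text
t: 7.8
tcp_pos: [568.8, 37.3, 51.3]
orientation: [[0.208, 0.978, -0.0], [0.978, -0.208, 0.0], [0.0, -0.0, -1.0]]
wrist_force: [-0.8, -0.4, -0.0]
gripper_width: 0.285
grasp_force: 29.6
t: 8.1
tcp_pos: [568.8, 37.2, 48.2]
orientation: [[0.208, 0.978, -0.0], [0.978, -0.208, 0.0], [0.0, -0.0, -1.0]]
wrist_force: [0.4, 0.4, 0.4]
gripper_width: 0.283
grasp_force: 29.6
```

```bash
python3 -m pendant '[[0,0,0.01,0,0,0],[0,0,0.02,0,0,0],[0,0,0.02,0,0,0]]'; python3 -m pendant '[[0,0,0.005,0,0,0],[0,0,0.01,0,0,0],[0,0,0.01,0,0,0],[0,0,0.01,0,0,0]]'
```

```text
t: 8.4
tcp_pos: [568.7, 37.2, 44.0]
orientation: [[0.208, 0.978, -0.0], [0.978, -0.208, 0.0], [-0.0, -0.0, -1.0]]
wrist_force: [0.1, -0.4, 0.3]
gripper_width: 0.283
grasp_force: 29.6
t: 8.8
tcp_pos: [568.9, 37.2, 42.3]
orientation: [[0.208, 0.978, -0.0], [0.978, -0.208, 0.0], [0.0, -0.0, -1.0]]
wrist_force: [-0.4, -0.1, -0.0]
gripper_width: 0.282
grasp_force: 29.6
```

```bash
for i in 1 2; do python3 -m pendant '[[0,0,0.003,0,0,0],[0,0,0.005,0,0,0],[0,0,0.005,0,0,0]]' | grep -E 'tcp|wrist'; done
```

```text
tcp_pos: [569.0, 37.3, 41.5]
wrist_force: [-1.0, -0.1, 2.1]
tcp_pos: [568.9, 37.3, 40.6]
wrist_force: [-2.2, 0.1, 6.4]
```

The collar is seated: force rises about 5 N per mm, so this is the stiff lug. Releasing.

```bash
python3 -m pendant '[[0,0,0,0,0,0],[0,0,0,0,0,0],[0,0,0,0,0,0],[0,0,0,0,0,0]]' 0.5; python3 -m pendant '[[0,0,-0.05,0,0,0],[0,0,-0.12,0,0,0],[0,0,-0.2,0,0,0],[0,0,-0.25,0,0,0],[0,0,-0.25,0,0,0]]'
python3 - <<'E'
from h import *
f,im=grab("wrist","w7.png"); cv2.imwrite("pics/w7c.png",cv2.resize(im[110:290,170:350],None,fx=3.3,fy=3.3,interpolation=cv2.INTER_CUBIC))
for z in(56,63,72): print(proj(f,[569,36.5,z]))
E
```

```text
t: 9.8
tcp_pos: [568.8, 37.2, 40.2]
orientation: [[0.208, 0.978, -0.0], [0.978, -0.208, 0.0], [0.0, -0.0, -1.0]]
wrist_force: [0.1, -0.3, 0.2]
gripper_width: 0.499
grasp_force: 0.0
t: 10.3
tcp_pos: [569.7, 37.2, 92.5]
orientation: [[0.208, 0.978, 0.003], [0.978, -0.208, -0.0], [0.001, 0.003, -1.0]]
wrist_force: [-0.7, 0.2, 0.3]
gripper_width: 0.499
grasp_force: 0.0
[253.20779624 216.72729762]
[253.16654872 220.53691937]
[253.10890698 225.86071186]
```

```bash
cat >> h.py <<'E'
def blob(im,c,rad,k=1.5):
    g=im[...,2].astype(int); c0=tuple(int(round(v)) for v in c); base=np.percentile(g[c0[1]-2:c0[1]+3,c0[0]-2:c0[0]+3],40)
    m=np.zeros(g.shape,np.uint8); cv2.circle(m,c0,rad,1,-1); x=((g<base*k)&(m>0)).astype(np.uint8)
    n,l,s,ce=cv2.connectedComponentsWithStats(x); i=1+s[1:,4].argmax(); print("blob",base,s[i],ce[i].round(1)); return ce[i]
E
python3 -m pendant '[[-0.15,0,-0.15,0,0,0],[-0.25,0,-0.2,0,0,0],[-0.25,0,-0.25,0,0,0],[-0.25,0,-0.25,0,0,0],[-0.25,0,-0.25,0,0,0],[-0.25,0,-0.25,0,0,0]]' 1
python3 - <<'E'
from h import *
f,im=grab("wrist","w8.png")
p=proj(f,[569,36.5,63]); q=proj(f,[549,-61.5,63]); print(p,q)
a=blob(im,p,24); b=blob(im,q,24)
for z in(60,65): print(z,onz(f,a,z),onz(f,b,z))
x0,y0=190,20
cv2.imwrite("pics/w8c.png",cv2.resize(im[60:260,180:330],None,fx=3,fy=3,interpolation=cv2.INTER_CUBIC)); row([0,0,0],78)
E
```

```text
t: 10.95
tcp_pos: [558.2, -11.0, 139.3]
orientation: [[0.207, 0.978, -0.001], [0.978, -0.207, 0.0], [0.0, -0.001, -1.0]]
wrist_force: [-0.4, -0.6, 0.9]
gripper_width: 0.003
grasp_force: 0.0
[255.4244731  140.90011151] [256.07014909 251.95156058]
blob 69.0 [241 123  35  37 914] [258.7 140.9]
blob 56.0 [ 232  228   49   49 1144] [256.4 256.5]
60 [571.53878097  35.67289675  60.        ] [547.98981167 -67.86795367  60.        ]
65 [571.59014913  36.19229014  65.        ] [548.57189455 -65.01509709  65.        ]
row [-0.5248 -2.741   0.7007] [-0.0004 -0.      0.0002] F [-0.2  0.8  0.4] t 11.0 p [558.2 -11.  139.4]
```

View pics/w8c.png

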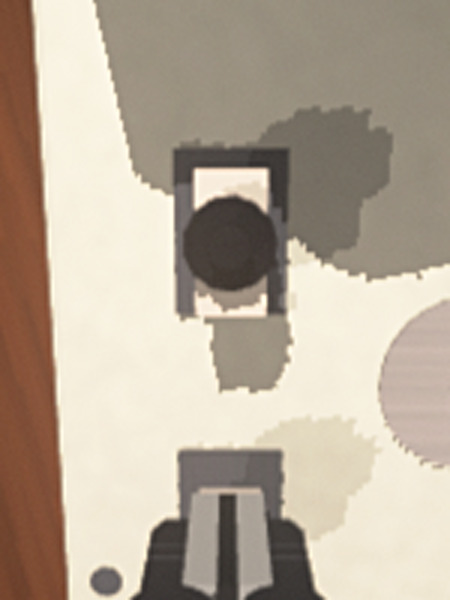

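The spare rivet sits flat on its lug, with its collar centred at crop (231,243) and the lug showing evenly around it. Next I'll press pin_2 with the shut fingers.

```bash
python3 -c "
from h import *; row([569.2,36.7,78],78)"
```

```text
row [0.2447 0.0047 0.307 ] [-0.0004 -0.      0.0002] F [-0.2  0.8  0.4] t 11.0 p [558.2 -11.  139.4]
```

```bash
python3 -m pendant '[[0.2,0.005,0.1,0,0,0],[0.245,0.005,0.2,0,0,0],[0.245,0.005,0.27,0,0,0],[0.245,0.005,0.3,0,0,0],[0.245,0.005,0.307,0,0,0],[0.245,0.005,0.307,0,0,0],[0.245,0.005,0.307,0,0,0]]' | grep -E '^t:|tcp|wrist'
for i in 1 2; do python3 -m pendant '[[0,0,0.005,0,0,0],[0,0,0.01,0,0,0],[0,0,0.01,0,0,0]]' | grep -E 'tcp|wrist'; done
```

```text
t: 11.7
tcp_pos: [570.0, 35.5, 79.8]
wrist_force: [0.3, -0.7, 0.5]
tcp_pos: [569.6, 36.0, 77.0]
wrist_force: [-0.9, 0.5, 0.3]
tcp_pos: [569.5, 36.1, 74.8]
wrist_force: [-0.4, -0.6, -0.6]
```

```bash
for i in 1 2 3 4 5; do python3 -m pendant '[[0,0,0.004,0,0,0],[0,0,0.008,0,0,0],[0,0,0.008,0,0,0]]' | grep -E 'tcp|wrist'; done
```

```text
tcp_pos: [569.6, 36.1, 73.2]
wrist_force: [0.0, 0.0, 1.0]
tcp_pos: [569.6, 36.0, 71.6]
wrist_force: [0.1, -0.4, -0.7]
tcp_pos: [569.7, 36.0, 70.4]
wrist_force: [-2.2, -0.8, 5.9]
tcp_pos: [569.8, 36.1, 68.9]
wrist_force: [-2.3, 0.7, 7.5]
tcp_pos: [569.8, 36.1, 67.4]
wrist_force: [-2.2, 0.3, 7.7]
```

```bash
for i in 1 2 ; do python3 -m pendant '[[0,0,0.004,0,0,0],[0,0,0.008,0,0,0],[0,0,0.008,0,0,0]]' | grep -E 'tcp|wrist'; done;  for i in 1 2 ; do python3 -m pendant '[[0,0,0.0025,0,0,0],[0,0,0.004,0,0,0],[0,0,0.004,0,0,0]]' | grep -E 'tcp|wrist'; done
```

```text
tcp_pos: [569.8, 36.1, 65.7]
wrist_force: [-2.7, -0.3, 7.8]
tcp_pos: [569.8, 36.1, 64.2]
wrist_force: [-2.5, 0.5, 7.6]
tcp_pos: [569.8, 36.1, 63.4]
wrist_force: [-2.7, 0.8, 7.7]
tcp_pos: [569.8, 36.0, 62.6]
wrist_force: [-2.5, -0.2, 8.1]
```

```bash
for i in 1 2 3; do python3 -m pendant '[[0,0,0.0015,0,0,0],[0,0,0.0025,0,0,0],[0,0,0.0025,0,0,0]]' | grep -E 'tcp|wrist'; done
```

```text
tcp_pos: [569.8, 36.0, 62.1]
wrist_force: [-1.8, 1.3, 7.7]
tcp_pos: [569.8, 36.1, 61.6]
wrist_force: [-2.3, -0.1, 8.1]
tcp_pos: [569.8, 36.0, 61.3]
wrist_force: [-4.4, -0.6, 10.8]
```

```bash
for i in 1 2; do python3 -m pendant '[[0,0,0.001,0,0,0],[0,0,0.0015,0,0,0],[0,0,0.0015,0,0,0]]' | grep -E 'tcp|wrist'; done
```

```text
tcp_pos: [569.8, 36.1, 61.1]
wrist_force: [-4.1, 0.6, 12.3]
tcp_pos: [569.8, 36.1, 60.8]
wrist_force: [-4.8, -0.6, 12.4]
```

Pin_2 is flush: the force rose past the 8 N plateau at exactly the collar height minus the lug's sink. On to rivet_1.

```bash
python3 -m pendant '[[0,0,-0.04,0,0,0],[0,0,-0.12,0,0,0],[-0.1,0,-0.17,0,0,0],[-0.3,0.002,-0.17,0,0,0],[-0.45,0.002,-0.17,0,0,0],[-0.498,0.002,-0.15,0,0,0],[-0.498,0.002,-0.1,0,0,0],[-0.498,0.002,-0.085,0,0,0],[-0.498,0.002,-0.085,0,0,0],[-0.498,0.002,-0.085,0,0,0]]' | grep -E '^t:|tcp|wrist'
for i in 1 2 3; do python3 -m pendant '[[0,0,0.005,0,0,0],[0,0,0.01,0,0,0],[0,0,0.01,0,0,0]]' | grep -E 'tcp|wrist'; done
```

```text
t: 17.5
tcp_pos: [549.4, -60.5, 76.9]
wrist_force: [-0.7, -0.0, -0.0]
tcp_pos: [549.3, -61.2, 74.9]
wrist_force: [0.3, 0.3, -0.4]
tcp_pos: [549.2, -61.5, 72.8]
wrist_force: [0.3, 0.1, -0.3]
tcp_pos: [549.3, -61.5, 70.9]
wrist_force: [0.0, 0.1, 0.5]
```

```bash
for i in 1 2 3 4 5 6; do python3 -m pendant '[[0,0,0.005,0,0,0],[0,0,0.01,0,0,0],[0,0,0.01,0,0,0]]' | grep -E 'tcp|wrist'; done
```

```text
tcp_pos: [549.3, -61.5, 69.0]
wrist_force: [-0.3, 0.1, 2.8]
tcp_pos: [549.4, -61.5, 67.0]
wrist_force: [-0.7, -0.2, 4.5]
tcp_pos: [549.4, -61.5, 65.1]
wrist_force: [-1.7, 0.2, 6.7]
tcp_pos: [549.4, -61.5, 63.2]
wrist_force: [-1.3, 0.3, 8.0]
tcp_pos: [549.4, -61.5, 61.2]
wrist_force: [-2.4, 0.2, 8.3]
tcp_pos: [549.4, -61.5, 59.3]
wrist_force: [-1.4, 0.5, 8.5]
```

```bash
for i in 1 2 3 4; do python3 -m pendant '[[0,0,0.005,0,0,0],[0,0,0.01,0,0,0],[0,0,0.01,0,0,0]]' | grep -E '^t:|tcp|wrist'; done
```

```text
t: 20.5
tcp_pos: [549.4, -61.5, 57.2]
wrist_force: [-1.0, 0.5, 7.9]
t: 20.8
tcp_pos: [549.4, -61.5, 55.2]
wrist_force: [-1.5, 0.4, 8.2]
t: 21.1
tcp_pos: [549.4, -61.5, 53.3]
wrist_force: [-2.3, -0.5, 9.3]
t: 21.4
tcp_pos: [549.4, -61.5, 51.4]
wrist_force: [-4.5, 0.8, 11.6]
```

```bash
python3 -m pendant '[[0,0,0.005,0,0,0],[0,0,0.0075,0,0,0],[0,0,0.0075,0,0,0]]' | grep -E 'tcp|wrist'
python3 -m pendant '[[0,0,-0.01,0,0,0],[0,0,-0.02,0,0,0],[0,0,-0.03,0,0,0],[0,0,-0.04,0,0,0],[0,0,-0.05,0,0,0],[0,0,-0.05,0,0,0]]' | grep -E 'tcp|wrist'
python3 -m pendant '[[0,0,-0.01,0,0,0],[0,0,-0.02,0,0,0],[0,0,-0.02,0,0,0],[0,0,-0.02,0,0,0]]' | grep -E 'tcp|wrist'
python3 -m pendant '[[0,0,-0.02,0,0,0],[0,0,-0.1,0,0,0],[0,0,-0.25,0,0,0],[0,0,-0.5,0,0,0],[-0.3,0,-0.5,0,0,0],[-0.5,0,-0.5,0,0,0],[-0.5,0,-0.5,0,0,0],[-0.5,0,-0.5,0,0,0]]' | grep -E '^t:|tcp|wrist'
python3 - <<'E'
from h import *
f,im=grab("wrist","w9.png"); g=im[...,2].astype(int)
for P in([569,36.4,63],[549.2,-61.4,63]):
    p=proj(f,P); b=blob(im,p,20); print(p,onz(f,b,60))
E
```

```text
tcp_pos: [549.5, -61.5, 50.0]
wrist_force: [-3.3, 1.3, 12.3]
tcp_pos: [549.3, -61.4, 59.6]
wrist_force: [0.6, -0.4, 3.5]
tcp_pos: [549.2, -61.4, 63.4]
wrist_force: [-0.6, -0.5, 0.1]
t: 23.5
tcp_pos: [528.2, -160.2, 163.6]
wrist_force: [0.1, 0.3, -0.5]Traceback (most recent call last):
  File "<stdin>", line 4, in <module>
  File "h.py", line 44, in blob
    n,l,s,ce=cv2.connectedComponentsWithStats(x); i=1+s[1:,4].argmax(); print("blob",base,s[i],ce[i].round(1)); return ce[i]
                                                      ~~~~~~~~~~~~~~^^
ValueError: attempt to get argmax of an empty sequence
```

```bash
python3 - <<'E'
from h import *
f,im=grab("wrist"); t,ti=grab("top","t9.png")
for P in([569,36.4,62],[549.2,-61.4,62]):
    for F,I,n in((f,im,"wrist"),(t,ti,"top")):
        p=proj(F,P); print(n,p.round(1))
        if 12<p[1]<370 and 12<p[0]<500:
            b=blob(I,p,14 if n=="top" else 22); print(onz(F,b,61).round(1))
E
```

```text
wrist [253.  -69.5]
top [240.6 172.8]
blob 45.0 [238 170   6   9  36] [240.2 173.8]
[566.2  37.5  61. ]
wrist [254.4  76.1]
blob 73.0 [239  59  34  36 898] [256.3  77.5]
[550.6 -62.7  61. ]
top [272.4 180.2]
blob 46.0 [270 179   5   8  31] [271.9 181.9]
[544.2 -60.1  61. ]
```

Both rivets are in their lugs with matching outlines, and the arm is clear, so I'm handing in.

```bash
python3 -c "
from workcell import r; print(r.sign_off())"
```

```text
the job is handed in; nothing more can be done
None
```

The job is handed in: the spare rivet is seated in the empty lug, and both pins were pushed until the fingers reached the collars (peak measured vertical force about 12.5 N, 23.6 s on the clock); the final flushness is read from force and height, not from a close-up picture.

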